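# Lock the pane clamp with its pin, by feel

## Robot

A 6-joint arm with a two-finger parallel gripper is mounted at the origin on a cart in front of the work surface, level with it; the furniture and walls round the work are solid. World frame = base frame: x ahead of the robot, y to its left, z up, the work surface at z = 0. Lengths are in m, angles in rad, forces in N, time in s.
With the tool pointing down it reaches from about 0.35 to 0.875 m from the base axis. Payload 4.2 kg.
Tool frame: the origin (TCP) lies at the very end of the fingers, on their centre line; the grasp point (between the pads) lies 19 mm behind it; z points along the fingers, y is the line along which they close (so a half turn about z gives the same grasp; the last joint's range is limited). The gripper opens to 85 mm and grips with 20 to 120 N. Pads are 22 mm wide; open, the fingers measure 114 mm over their backs; the gripper's body (76 mm by 85 mm) begins 54 mm behind the grasp point. The pads swing forward as they close: fully open they stand 13 mm farther back than shut.
Start: joints at [1.533, 0.385, 0.008, 0, -1.194, -0.259], TCP at [0.183, 0.598, 0.231] pointing down, gripper open.
Joint ranges: [-3.14, 3.14], [-1.21, 2.06], [-1.07, 1.41], [-3.16, 2.05], [-2.99, -0.16], [-3.1, 3.1]. Speed limits (rad/s): [2.79, 2.79, 3.14, 3.14, 3.14, 3.14].

## Interface

Orientations are given as a unit quaternion [w, x, y, z].
In Python, from cell import * gives the robot as it stands.
- The arm moves only by the tool move_arm, never from a script. Its argument "targets" is a list of rows, each a list of 3 entries, a list of its own where there are three numbers: the closure in counts, from 0 (fully open) to 255 (shut), then the shift along the world's x, y, z in cm, then the turn about the world's z in rad. A call has 1 to 20 rows; each row shifts and turns the commanded pose from where the row before left it; what a row does not reach is not made up. A row lasts 1/8 s, in which the tool goes at most 62.5 mm and 10.7 degrees, less where a joint would pass 70% of its speed; a pose out of reach is approached as far as the arm can. A call is refused whole if a number of a shift passes 6.25 or a number of a turn 0.188, either way. A call with a gripper value outside its range is refused whole. The fingers move at their own pace and stop on an object; "force" is the grip in N (left out, the last holds). Time passes only in rows, so rows that do not move let the fingers close. It gives the time, the measured TCP pose, the force, the opening and the grip force at its end, in the units of the state.
- get_obs(): the state, without advancing time (a new reading comes with each control period).
- capture(name): name is "scene" or "top"; returns a dict with "img" (420x560x3 uint8, red, green, blue), "depth" (420x560 float32, m along the optical axis (not along the pixel's ray), 0 where there is no reading), "K" (3x3 intrinsics, pixels), "dist_coeffs" ([k1, k2, p1, p2, k3] as OpenCV has them; the pictures are not rectified), "R" (3x3) and "t" (3): a world point X has camera coordinates R X + t. Camera axes: x right, y down, z forward; pixel columns grow to the right and rows downward; lengths in m; the calibration is good to about 2 mm. A picture is of the moment at which its call begins.
- close_job(): hands the job in; it is judged then, once.
Trained networks look in a picture, given as the dict that the camera call returned (one of the last four; its "shot" number tells which), for a name from the list of things; names that differ only in an ending like _2 or _b are one class to them, and where a whole thing is asked for, a point or a joint stands for the part that bears it (a point fixed in the world has none). Each returns a list of dicts, best first, with "p" (0 to 1); they miss things now and then, are a little off and sometimes report something else, mostly with a low value. They report only what shows in the picture. A call takes as long as a camera call. They do not tell look-alikes from the thing itself.
- boxes_of(picture, label): "extent" ([left, top, right, bottom] in pixels, round what is visible of it).
The state is a dict: "t": time; "joints": joint angles; "joint_vel": joint speeds; "tau": joint torques, N m; "tool_pos": TCP position; "ee_rot": TCP orientation; "contact_force": force on the tool from outside, world axes, zero at the start; "wrist_torque": the same for the moment, N m; "gripper_width": opening from 0.0 (shut) to 1.0 (fully open); "grip_force": force on a finger pad.
Only numpy, scipy, OpenCV 4.12 (cv2) and the standard library are available. Lean on these libraries where they do the work, as an engineer would, in place of code of your own. Each camera call takes 0.05 s, during which the arm holds its last target. There are 200 camera calls.

## Task

Lock the wooden pane clamp: pick up the loose lock pin by its wooden handle, feel with its tip along the steel strip hidden in the window in the back of the clamp (the side away from you) until you find the strip's one hole, push the pin fully home so that its shoulder rests on the strip, and let go of it there. Press lightly (never as hard as 30 N on the clamp) and leave the jars and the bottle where they stand.

Things in the scene. Friction and masses are not known exactly. Their poses are not given: they have to be found in the camera images.
- clamp: Pane clamp: fixed hardwood housing 180 wide (y) x 98 mm high; two glass panes up to 128 mm high stand on its front ledge. Origin: centre of its underside, on the work surface. z up, +x out of its BACK, away from the robot (turned up to 0.25 rad). Extends from x = -62 (ledge) and -36 (body) to +36 mm (back). The window in the back is 76 mm wide (y -38 to 38) and 26 mm high (z 43 to 69).
- hood (a point): Middle of the outer edge of the steel hood over the window: clamp x = +50, y = 0, z = 73 mm. The hood is 100 mm wide, z 71 to 75 mm, and sticks out 15 mm from the back. Axes as the clamp.
- strip_mid (a point): Point in the middle of the window on the lock strip's face (NOT the hole): clamp x = +17, y = 0, z = 55 mm, 18 mm inside the window. The flat strip, 26 mm thick, fills the whole window. It has one square through hole 13 x 13 mm, centre at z = 55 mm and anywhere from y = -26 to +26 mm; nothing outside shows where. Behind it is free space to clamp x = -28 mm. Axes as the clamp.
- strip_edge (a point): Point on the lock strip's face at the window's +y end: clamp x = +17, y = +38, z = 55 mm. How the strip behaves: pressed inward it starts to give at 2 N, then 1.5 N per mm, to a hard stop after 5 mm (9.5 N), and springs slowly back (damped); sideways it is held by about 12 N of friction. Axes as the clamp.
- pin_grip (a point): Centre of the wooden handle of the loose lock pin (55 to 115 g), lying on the work surface. Handle 46 long (own x), 18 wide (y), 32 mm high; z up. From its end at x = -23 mm a shaft 20 mm in diameter runs along own -x (at first roughly towards the robot) to a flat shoulder at x = -83, then a rod 10 mm in diameter, 34 mm long. All on one axis through this point.
- pin_tip (a point): Tip of the lock pin's rod, 117 mm from the handle's centre along the pin's own -x; same axes as pin_grip. The last 4 mm taper to a 5 mm flat. Fully home (shoulder on the strip) the tip is 34 mm past the strip's face.
- bottle_red: Bystander: small bottle with tall red cap, 32 mm across, 112 mm high; origin at its underside.
- jar_umber: Bystander: wide glass jar with lid, 72 mm across, 78 mm high; origin at its underside.
- jar_white_1: Bystander: tall glass jar with white lid, 60 mm across, 88 mm high; origin at its underside.
- pin: The lock pin as a whole; origin at the centre of the underside of its handle, 16 mm below pin_grip, same axes.
There are look-alikes about, which are no part of the job. What is shaped like the pin but purple is not meant.

How it is judged:
By the outcome, as a careful person would: the job done as asked, in the order asked, and still so for the second after the job is handed in, with the robot touching nothing.
It also fails if it takes over 61 s, if anything falls off the work surface, if the arm or the gripper's body presses on something with over 40 N, if the wrist force passes 120 N, or if a joint passes its speed limit or range.

## Working session

There is one attempt and no reset: what is moved stays moved. The work goes in short steps, Python scripts to look and compute and a tool call to move; the robot and the scene stay as the last step left them, time stands still between calls to the robot, and variables do not carry over. Pictures are saved under pics/ and viewed, at most 10 in all, crops included, and the job is handed in when it is done.

Besides the shell and the picture viewer there is one more tool, called as a command line: name --argument value ..., lists and objects as JSON in quotes. move_arm: Moves the arm, as the interface text tells. Its arguments: {"type":"object","properties":{"targets":{"type":"array"},"force":{"type":"number"}},"required":["targets"]}

```bash
mkdir -p pics; cat > h.py <<'E'
from cell import *
import numpy as np, cv2
def world(p,u,v,z=None,r=1):
    q=cv2.undistortPoints(np.array([[[u,v]]],float),np.array(p["K"]),np.array(p["dist_coeffs"]))[0,0]
    R=np.array(p["R"]);t=np.array(p["t"]);ray=np.array([q[0],q[1],1.])
    if z is None:
        d=p["depth"][int(v)-r:int(v)+r+1,int(u)-r:int(u)+r+1]; d=np.median(d[d>0]); return R.T@(ray*d-t)
    o=-R.T@t; w=R.T@ray; return o+w*(z-o[2])/w[2]
def cloud(p):
    h,w=p["depth"].shape
    uv=np.stack(np.meshgrid(np.arange(w),np.arange(h)),-1).reshape(-1,1,2).astype(float)
    q=cv2.undistortPoints(uv,np.array(p["K"]),np.array(p["dist_coeffs"]))[:,0]
    c=np.c_[q,np.ones(len(q))]*p["depth"].reshape(-1,1)
    X=(c-np.array(p["t"]))@np.array(p["R"]); X[p["depth"].ravel()==0]=np.nan
    return X.reshape(h,w,3)
def save(n,img): cv2.imwrite("pics/"+n,np.ascontiguousarray(img[...,::-1]))
E
python3 - <<'E'
from h import *
for n in("scene","top"):
    p=capture(n); save(n+"0.png",p["img"])
    print(n,"cam at",(-np.array(p["R"]).T@p["t"]).round(3))
    for l in("clamp","pin","bottle_red","jar_umber","jar_white_1","hood","pin_grip","pin_tip","strip_mid"):
        try: print(l,[(np.round(b["extent"]).tolist(),round(b["p"],2)) for b in boxes_of(p,l)[:3]])
        except Exception as e: print(l,e)
print(get_obs())
E
```

```text
scene cam at [-0.029  0.408  0.408]
clamp [([171.0, 221.0, 288.0, 318.0], 0.69)]
pin [([293.0, 217.0, 348.0, 237.0], 0.97)]
bottle_red [([368.0, 203.0, 388.0, 260.0], 0.57), ([170.0, 219.0, 291.0, 320.0], 0.43)]
jar_umber []
jar_white_1 [([303.0, 171.0, 327.0, 207.0], 0.75), ([345.0, 206.0, 396.0, 230.0], 0.26)]
hood [([169.0, 219.0, 288.0, 320.0], 0.9)]
pin_grip [([346.0, 205.0, 394.0, 226.0], 0.94), ([293.0, 214.0, 348.0, 236.0], 0.89)]
pin_tip [([343.0, 208.0, 398.0, 231.0], 0.78), ([291.0, 217.0, 348.0, 238.0], 0.64)]
strip_mid [([173.0, 219.0, 290.0, 320.0], 0.89)]
top cam at [ 0.516 -0.045  1.263]
clamp [([159.0, 214.0, 250.0, 264.0], 0.78), ([365.0, 130.0, 402.0, 160.0], 0.73)]
pin [([301.0, 207.0, 360.0, 223.0], 0.92), ([378.0, 196.0, 397.0, 253.0], 0.57)]
bottle_red [([377.0, 197.0, 395.0, 256.0], 0.74), ([334.0, 270.0, 355.0, 282.0], 0.48)]
jar_umber [([298.0, 112.0, 331.0, 148.0], 0.98), ([161.0, 213.0, 248.0, 263.0], 0.65), ([380.0, 202.0, 394.0, 254.0], 0.37)]
jar_white_1 [([366.0, 129.0, 403.0, 163.0], 0.67)]
hood [([160.0, 211.0, 245.0, 267.0], 0.59)]
pin_grip [([295.0
[... 238 characters left out ...]
]
{'t': 1.0, 'joints': array([ 1.53256414e+00,  3.84646609e-01,  7.93173669e-03, -2.76741434e-06,
       -1.19400315e+00, -2.58570583e-01]), 'joint_vel': array([-0.00094993,  0.00156572, -0.0004314 ,  0.00094188, -0.00011267,
        0.0006864 ]), 'tau': array([-1.95794873e-04, -3.92095184e+01,  1.88619447e+01,  4.19103473e+00,
       -3.72478353e-04,  8.34723330e-07]), 'tool_pos': array([0.18277726, 0.59766455, 0.23135637]), 'ee_rot': array([-3.87715956e-05,  9.89008633e-01, -1.47857780e-01, -5.58330820e-06]), 'contact_force': array([ 0.35739656, -0.18609394, -0.61707823]), 'wrist_torque': array([ 0.03602978, -0.02343199,  0.00464818]), 'grip_force': 0.0, 'gripper_width': 1.002743056160307}
```

View both.

View pics/scene0.png

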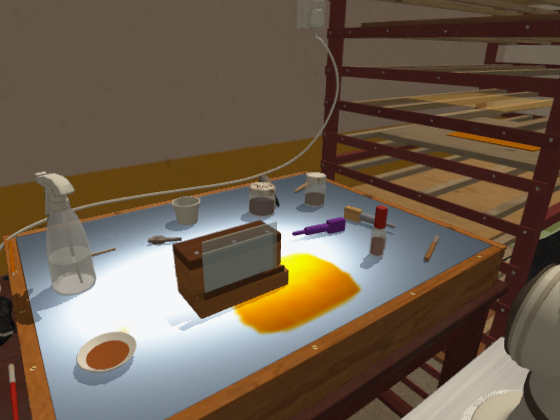

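View pics/top0.png

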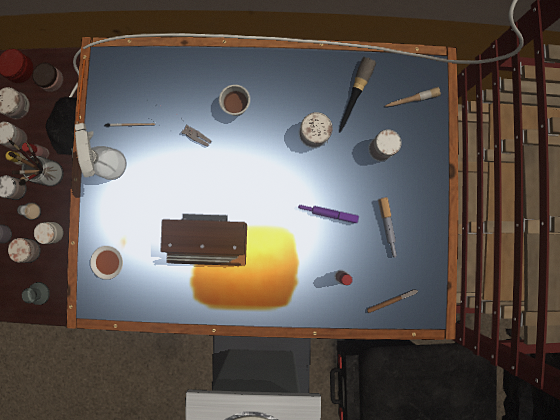

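The top view shows the clamp at (204,241), with its hood at (205,217) on the far side. There are two pin-shaped things: purple at (328,214), and a grey one with a wooden handle at (388,226), handle end at (385,207) and rod towards the robot. The wooden-handled one fits the description. I'll confirm it in a crop and measure both.

```bash
python3 - <<'E'
from h import *
p=capture("top"); X=cloud(p); im=p["img"]
save("crop1.png",cv2.resize(im[185:270,355:440],None,fx=7,fy=7,interpolation=cv2.INTER_CUBIC))
print(p["K"],p["dist_coeffs"])
# clamp body top
def rect(m,z0,z1,name):
    k=m&(X[...,2]>z0)&(X[...,2]<z1); n,l,s,c=cv2.connectedComponentsWithStats(k.astype(np.uint8)); 
    j=1+np.argmax(s[1:,4]); P=X[l==j]; r=cv2.minAreaRect((P[:,:2]*1000).astype(np.float32)); print(name,len(P),np.round(np.median(P[:,2]),4),r,s[j])
    return P
box=lambda a,b,c,d:(np.indices(im.shape[:2])[1]>=a)&(np.indices(im.shape[:2])[1]<=c)&(np.indices(im.shape[:2])[0]>=b)&(np.indices(im.shape[:2])[0]<=d)
rect(box(150,200,260,275),.09,.106,"clamptop")
rect(box(150,200,260,275),.062,.083,"hood")
rect(box(370,188,402,265),.022,.045,"handle")
P=rect(box(370,188,402,265),.008,.045,"pin")
for u,v in((388,226),(385,207),(391,240),(394,253),(205,217),(190,240),(220,240),(345,280)): print(u,v,world(p,u,v).round(4))
for l,(u,v) in dict(tablezero=(420,200)).items(): print(l,world(p,u,v))
E
```

```text
[[543.1087171    0.         282.47628616]
 [  0.         543.1087171  208.95435122]
 [  0.           0.           1.        ]] [-0.18781891  0.          0.          0.          0.        ]
clamptop 2831 0.0977 ((517.44677734375, 114.70315551757812), (73.30401611328125, 183.3524627685547), 0.018459128215909004) [ 160  219   86   36 2831]
hood 250 0.0749 ((561.0794677734375, 113.15232849121094), (97.541259765625, 12.485381126403809), 89.80955505371094) [183 213  45   7 250]
handle 317 0.0274 ((565.0814208984375, -299.1792907714844), (105.8843994140625, 18.87896728515625), 13.570695877075195) [379 198  17  46 317]
pin 470 0.0249 ((549.1118774414062, -303.33465576171875), (138.86082458496094, 19.847078323364258), 13.329764366149902) [378 198  19  60 470]
388 226 [ 0.5523 -0.3008  0.0261]
385 207 [ 0.5956 -0.2923  0.0295]
391 240 [ 0.5203 -0.3086  0.0253]
394 253 [ 0.4905 -0.3173  0.0207]
205 217 [0.5595 0.1125 0.0758]
190 240 [0.5082 0.1404 0.0978]
220 240 [0.5102 0.0756 0.0977]
345 280 [ 0.4327 -0.1933  0.111 ]
tablezero [ 0.61670131 -0.38274766 -0.00177964]
```

View pics/crop1.png

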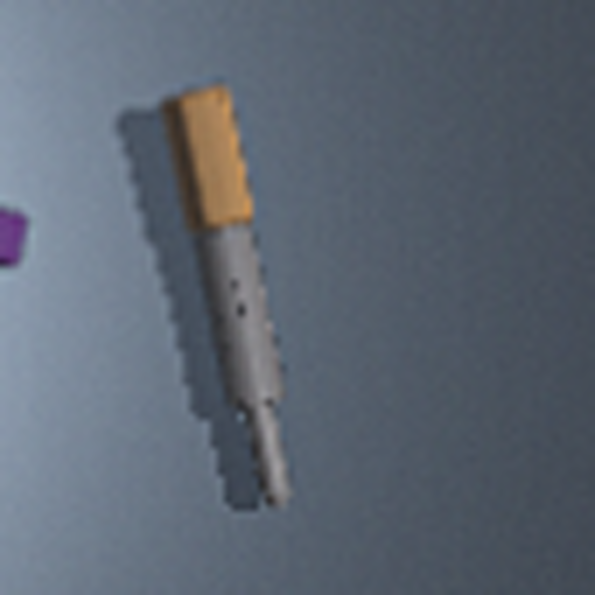

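The crop confirms it: a wooden (tan) handle at the top and a grey shaft and rod running down towards the robot. Purple shows only at the left edge, (10,235), and isn't the target. The handle centre is at about (0.595,-0.2925) with axis yaw 0.233. The 140 mm length matches and the height is plausible.

move_arm --targets '[[100,[2.29,-4.95,-0.4],0.0295],[100,[2.29,-4.95,-0.4],0.0295],[100,[2.29,-4.95,-0.4],0.0295],[100,[2.29,-4.95,-0.4],0.0295],[100,[2.29,-4.95,-0.4],0.0295],[100,[2.29,-4.95,-0.4],0.0295],[100,[2.29,-4.95,-0.4],0.0295],[100,[2.29,-4.95,-0.4],0.0295],[100,[2.29,-4.95,-0.4],0.0295],[100,[2.29,-4.95,-0.4],0.0295],[100,[2.29,-4.95,-0.4],0.0295],[100,[2.29,-4.95,-0.4],0.0295],[100,[2.29,-4.95,-0.4],0.0295],[100,[2.29,-4.95,-0.4],0.0295],[100,[2.29,-4.95,-0.4],0.0295],[100,[2.29,-4.95,-0.4],0.0295],[100,[2.29,-4.95,-0.4],0.0295],[100,[2.29,-4.95,-0.4],0.0295],[100,[0,0,0],0],[100,[0,0,0],0]]' --force 60

```text
t: 3.55
tool_pos: [0.5945, -0.2932, 0.1588]
ee_rot: [-0.0, 0.993, 0.117, -0.0]
contact_force: [-0.3, -0.1, -0.2]
gripper_width: 0.606
grip_force: 0.0
```

```bash
python3 - <<'E'
from h import *
p=capture("top"); X=cloud(p); im=p["img"]
save("top2.png",cv2.resize(im[150:300,300:450],None,fx=4,fy=4))
# clamp yaw: fit back and front edge of body top
W=X[200:275,150:260].reshape(-1,3); k=(W[:,2]>.09)&(W[:,2]<.106); P=W[k]*1000
for s in (1,-1):
    e=[]
    for y in np.arange(40,190,3):
        c=P[abs(P[:,1]-y)<2]
        if len(c)>5: e.append((y,s*np.max(s*c[:,0])))
    e=np.array(e); f=np.polyfit(e[:,0],e[:,1],1)
    r=e[:,1]-np.polyval(f,e[:,0]); m=abs(r)<2.5; f=np.polyfit(e[m,0],e[m,1],1); print("edge",s,f,np.polyval(f,114),m.sum(),len(e))
H=W[(W[:,2]>.066)&(W[:,2]<.083)&(W[:,0]>.545)]*1000
print("hood x",[ (y,round(H[abs(H[:,1]-y)<3][:,0].max(),1)) for y in range(70,160,8)], H[:,1].min(),H[:,1].max())
for a,b in((40,60),(170,190)):pass
print("y ends",[(x,round(P[abs(P[:,0]-x)<3][:,1].min(),1),round(P[abs(P[:,0]-x)<3][:,1].max(),1)) for x in range(488,550,8)])
E
```

```text
edge 1 [4.85207023e-03 5.52275894e+02] 552.8290295906361 50 50
edge -1 [9.26140161e-05 4.75722468e+02] 475.7330259345248 13 50
hood x [(70, np.float64(565.2)), (78, np.float64(567.2)), (86, np.float64(566.9)), (94, np.float64(566.8)), (102, np.float64(566.5)), (110, np.float64(566.2)), (118, np.float64(565.9)), (126, np.float64(565.8)), (134, np.float64(565.6)), (142, np.float64(567.3)), (150, np.float64(567.4)), (158, np.float64(567.2))] 64.29528391659917 162.06345788032726
y ends [(488, np.float64(23.4), np.float64(206.0)), (496, np.float64(23.8), np.float64(205.8)), (504, np.float64(23.6), np.float64(204.2)), (512, np.float64(24.0), np.float64(203.9)), (520, np.float64(24.1), np.float64(204.7)), (528, np.float64(24.4), np.float64(204.8)), (536, np.float64(24.8), np.float64(205.7)), (544, np.float64(23.2), np.float64(205.0))]
```

View pics/top2.png

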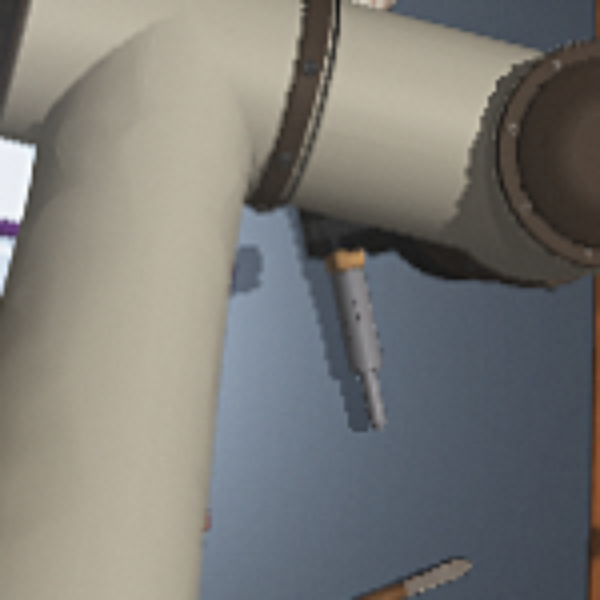

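The picture shows the gripper over the wooden handle at about (347,255) in the crop. The shaft and rod below are undisturbed and the purple pin is clear to the left. The clamp measures yaw ≈ 0 with its origin at about (0.517,0.114). Next I descend and grip.

move_arm --targets '[[100,[0,0.05,-4],0],[100,[0,0,-4],0],[100,[0,0,-4],0],[100,[0,0,-2.0],0],[100,[0,0,-1.4],0],[100,[0,0,0],0]]'

```text
t: 4.35
tool_pos: [0.5946, -0.292, 0.0051]
ee_rot: [-0.0, 0.993, 0.117, -0.001]
contact_force: [0.3, 0.3, 0.3]
gripper_width: 0.612
grip_force: 0.0
```

move_arm --targets '[[255,[0,0,0],0],[255,[0,0,0],0],[255,[0,0,0],0],[255,[0,0,0],0],[255,[0,0,0],0],[255,[0,0,0],0]]' --force 70

```text
t: 5.1
tool_pos: [0.596, -0.2931, 0.0069]
ee_rot: [0.001, 0.993, 0.117, 0.001]
contact_force: [-0.0, 0.8, 5.8]
gripper_width: 0.199
grip_force: 70.1
```

move_arm --targets '[[255,[0,0,1],0],[255,[0,0,3],0],[255,[0,0,4],0],[255,[0,0,4],0],[255,[0,0,4],0],[255,[1.1,3.8,0],-0.0235],[255,[1.1,3.8,0],-0.0235],[255,[1.1,3.8,0],-0.0235],[255,[1.1,3.8,0],-0.0235],[255,[1.1,3.8,0],-0.0235],[255,[1.1,3.8,0],-0.0235],[255,[1.1,3.8,0],-0.0235],[255,[1.1,3.8,0],-0.0235],[255,[1.1,3.8,0],-0.0235],[255,[0.1,3.9,0],-0.0235],[255,[0,0,0],0],[255,[0,0,0],0]]'

```text
t: 7.22
tool_pos: [0.6945, 0.0878, 0.1651]
ee_rot: [0.0, 1.0, -0.0, -0.001]
contact_force: [-0.7, 0.3, -0.4]
gripper_width: 0.202
grip_force: 69.2
```

```bash
python3 - <<'E'
from h import *
p=capture("top"); X=cloud(p); im=p["img"]; q=capture("scene"); Y=cloud(q)
save("both3.png",np.hstack([cv2.resize(im[90:290,140:340],None,fx=2,fy=2),cv2.resize(q["img"][120:320,130:330],None,fx=2,fy=2)]))
o=get_obs(); g=np.array(o["tool_pos"]); print(g,o["ee_rot"],o["gripper_width"])
for n,C in(("top",X),("scene",Y)):
    d=(C-g)*1000; k=(d[...,0]<-30)&(d[...,0]>-125)&(abs(d[...,1])<25)&(d[...,2]>-25)&(d[...,2]<50); P=d[k]
    print(n,len(P))
    for a in range(-120,-30,10):
        c=P[(P[:,0]>=a)&(P[:,0]<a+10)]
        if len(c)>2: print(a,len(c),np.median(c,0).round(1),c.min(0).round(1),c.max(0).round(1))
E
```

```text
[0.6947376  0.08700914 0.16530592] [ 7.69872765e-05  9.99999471e-01 -1.00127848e-03 -2.22671588e-04] 0.20081272038631967
top 350
-120 17 [-112.6    0.8   11.5] [-116.6   -2.9    6.9] [-110.3    5.4   15.5]
-110 25 [-104.6    1.1   12.3] [-108.9   -3.2    8.1] [-100.3    5.3   17. ]
-100 25 [-94.4   1.4  11.7] [-98.6  -2.8   9.7] [-90.2   5.8  16.8]
-90 37 [-82.9   0.9  14.1] [-88.5  -8.1   9. ] [-80.1   9.9  22.1]
-80 48 [-74.7   1.   17.3] [-79.1  -8.1  10.5] [-70.3  10.1  21.1]
-70 49 [-64.8   0.2  16.3] [-69.9  -7.8   9.9] [-60.1  10.9  22.3]
-60 49 [-54.7   0.7  16.5] [-59.9  -7.6   5.2] [-50.1  12.   25.7]
-50 50 [-44.5  -0.6  17.2] [-49.5  -8.8   6.5] [-40.1   9.1  23.4]
-40 50 [-34.4   0.1  17. ] [-39.9  -8.7   9.2] [-30.1   9.8  21.7]
scene 241
-120 24 [-116.3    3.4   12.2] [-119.8   -0.5    5.9] [-111.8    5.7   15.6]
-110 16 [-103.9    4.6   13. ] [-110.     1.1    6.5] [-100.5    6.2   15.9]
-100 14 [-93.3   4.4  13.7] [-98.1  -1.2   8.4] [-91.6   5.8  15.8]
-90 56 [-84.3   5.3  14.7] [-89.9  -4.8   2.3] [-80.2  11.3  20.5]
-80 32 [-74.6   8.8  15.9] [-80.   -4.7   1.6] [-70.  12.  21.]
-70 22 [-65.4   8.8  16.3] [-68.8  -2.6   6.4] [-60.3  10.9  20.6]
-60 30 [-55.    7.8  16.1] [-59.4  -2.9   2.9] [-50.   11.6  20.5]
-50 20 [-45.5   9.6  15.4] [-48.   -2.9   6.7] [-40.7  11.8  20.1]
-40 27 [-35.3   8.3  16.9] [-39.9  -2.4   3.7] [-30.   11.4  20.2]
```

View pics/both3.png

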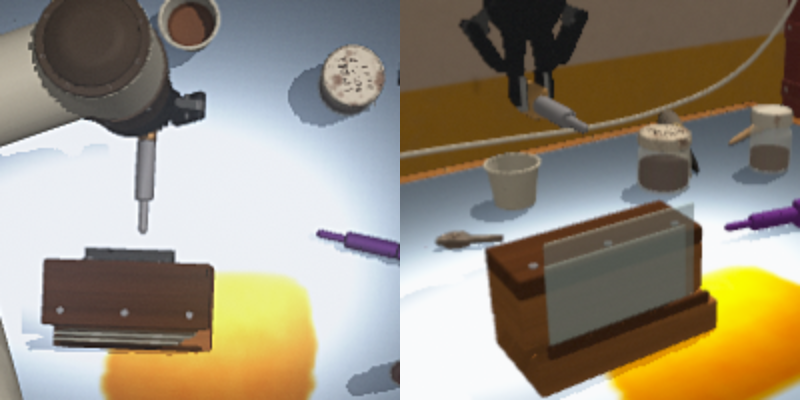

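The picture shows the pin level in the fingers, with its tip at (143,232) just behind the hood at (85–175,255). Jar and cup are well clear. Next I lower it to axis z = 55 mm.

move_arm --targets '[[255,[0,0.1,-4],0],[255,[0,0,-4],0],[255,[0,0,-3],0],[255,[0,0,-0.9],0],[255,[0,0,0],0],[255,[0,0,0],0],[255,[0,0,0],0]]'

```text
t: 8.2
tool_pos: [0.6958, 0.0894, 0.048]
ee_rot: [-0.0, 1.0, -0.0, 0.001]
contact_force: [0.3, -0.5, -0.1]
gripper_width: 0.199
grip_force: 69.1
```

```bash
python3 - <<'E'
from h import *
a=[];f=[]
for i in range(10):
    p=capture("top"); o=get_obs(); a.append(o["tool_pos"]); f.append(o["contact_force"])
a=np.array(a)*1000; print(a.mean(0).round(2),a.std(0).round(2),np.std(f,0).round(2),np.mean(f,0).round(2))
g=a.mean(0)/1000; X=cloud(p)
d=X*1000-np.array([g[0]*1000,g[1]*1000,0]); k=(d[...,0]<-30)&(d[...,0]>-75)&(abs(d[...,1])<5)&(d[...,2]>20)
print("shaft top z",np.percentile(d[k][:,2],[10,50,90]).round(1),k.sum())
k=(d[...,0]<-85)&(d[...,0]>-113)&(abs(d[...,1])<3)&(d[...,2]>20)
print("rod top z",np.percentile(d[k][:,2],[10,50,90]).round(1),k.sum())
k=(X[...,2]>-.02)&(X[...,2]<.02)&(abs(X[...,0]-.65)<.05)&(abs(X[...,1]+.05)<.03); print("table z",np.median(X[k][:,2]),k.sum())
E
```

```text
[695.12  89.26  46.78] [0.21 0.06 0.48] [0.36 0.29 0.51] [-0.07  0.02 -0.61]
shaft top z [ 62.7 300.1 397.2] 229
rod top z [57.1 59.6 62. ] 39
table z -0.00042936230489075346 1086
```

move_arm --targets '[[255,[-2,0,-0.06],0],[255,[-1,0,0],0],[255,[-0.6,0,0],0],[255,[0,0,0],0],[255,[0,0,0],0]]'

```text
t: 9.32
tool_pos: [0.6595, 0.0892, 0.0459]
ee_rot: [-0.0, 1.0, -0.0, 0.0]
contact_force: [-0.5, 0.1, -0.3]
gripper_width: 0.201
grip_force: 69.1
```

move_arm --targets '[[255,[-0.2,0,0],0],[255,[0,0,0],0],[255,[0,0,0],0]]'

```text
t: 9.7
tool_pos: [0.657, 0.0892, 0.0456]
ee_rot: [0.0, 1.0, -0.0, 0.0]
contact_force: [0.0, -0.7, -1.1]
gripper_width: 0.196
grip_force: 69.1
```

move_arm --targets '[[255,[-0.2,0,0],0],[255,[0,0,0],0],[255,[0,0,0],0]]'

```text
t: 10.07
tool_pos: [0.655, 0.0892, 0.0457]
ee_rot: [0.0, 1.0, -0.0, 0.0]
contact_force: [0.2, -0.4, -0.3]
gripper_width: 0.198
grip_force: 69.1
```

move_arm --targets '[[255,[-0.2,0,0],0],[255,[0,0,0],0],[255,[0,0,0],0]]'

```text
t: 10.45
tool_pos: [0.653, 0.0891, 0.0457]
ee_rot: [0.0, 1.0, -0.0, 0.0]
contact_force: [-0.0, 0.3, -0.5]
gripper_width: 0.199
grip_force: 69.1
```

move_arm --targets '[[255,[-0.2,0,0],0],[255,[0,0,0],0],[255,[0,0,0],0]]'

```text
t: 10.82
tool_pos: [0.651, 0.0892, 0.0458]
ee_rot: [-0.0, 1.0, -0.0, 0.0]
contact_force: [0.0, 0.4, -0.2]
gripper_width: 0.192
grip_force: 69.1
```

move_arm --targets '[[255,[-0.15,0,0],0],[255,[0,0,0],0],[255,[0,0,0],0]]'

```text
t: 11.2
tool_pos: [0.6502, 0.0893, 0.046]
ee_rot: [-0.0, 1.0, -0.0, 0.001]
contact_force: [3.3, -1.2, -1.7]
gripper_width: 0.196
grip_force: 69.2
```

move_arm --targets '[[255,[-0.15,0,0],0],[255,[0,0,0],0],[255,[0,0,0],0]]'

```text
t: 11.58
tool_pos: [0.6486, 0.0893, 0.046]
ee_rot: [-0.0, 1.0, -0.0, 0.001]
contact_force: [4.8, -0.1, -0.5]
gripper_width: 0.195
grip_force: 69.2
```

move_arm --targets '[[255,[-0.15,0,0],0],[255,[0,0,0],0],[255,[0,0,0],0]]'

```text
t: 11.95
tool_pos: [0.6477, 0.0894, 0.0463]
ee_rot: [-0.0, 1.0, -0.0, 0.001]
contact_force: [6.7, -1.8, -1.5]
gripper_width: 0.195
grip_force: 69.2
```

Contact, and the spring gives as described. Next I probe along +y in 3 mm pokes, lifting clear between pokes.

move_arm --targets '[[255,[0.5,0,0],0],[255,[0,0.3,0],0],[255,[-0.5,0,0],0],[255,[0,0,0],0],[255,[0,0,0],0]]'

```text
t: 12.58
tool_pos: [0.6479, 0.0924, 0.0463]
ee_rot: [-0.0, 1.0, 0.0, 0.002]
contact_force: [6.5, -0.8, -2.6]
gripper_width: 0.196
grip_force: 69.1
```

move_arm --targets '[[255,[0.5,0,0],0],[255,[0,0.3,0],0],[255,[-0.5,0,0],0],[255,[0,0,0],0],[255,[0,0,0],0]]'

```text
t: 13.2
tool_pos: [0.6481, 0.0957, 0.0464]
ee_rot: [-0.0, 1.0, 0.0, 0.002]
contact_force: [5.0, -1.2, -1.5]
gripper_width: 0.197
grip_force: 69.0
```

move_arm --targets '[[255,[0.5,0,0],0],[255,[0,0.3,0],0],[255,[-0.5,0,0],0],[255,[0,0,0],0],[255,[0,0,0],0]]'

```text
t: 13.82
tool_pos: [0.6482, 0.0986, 0.0465]
ee_rot: [-0.001, 1.0, 0.0, 0.002]
contact_force: [5.1, -0.6, -1.6]
gripper_width: 0.196
grip_force: 69.0
```

move_arm --targets '[[255,[0.5,0,0],0],[255,[0,0.3,0],0],[255,[-0.5,0,0],0],[255,[0,0,0],0],[255,[0,0,0],0]]'

```text
t: 14.45
tool_pos: [0.6483, 0.1017, 0.0465]
ee_rot: [-0.001, 1.0, 0.0, 0.002]
contact_force: [5.4, -0.6, -1.3]
gripper_width: 0.196
grip_force: 69.0
```

move_arm --targets '[[255,[0.5,0,0],0],[255,[0,0.3,0],0],[255,[-0.5,0,0],0],[255,[0,0,0],0],[255,[0,0,0],0]]'

```text
t: 15.08
tool_pos: [0.6483, 0.1047, 0.0465]
ee_rot: [-0.001, 1.0, 0.0, 0.002]
contact_force: [4.6, -0.9, -1.6]
gripper_width: 0.196
grip_force: 69.0
```

move_arm --targets '[[255,[0.5,0,0],0],[255,[0,0.3,0],0],[255,[-0.5,0,0],0],[255,[0,0,0],0],[255,[0,0,0],0]]'

```text
t: 15.7
tool_pos: [0.6481, 0.1077, 0.0465]
ee_rot: [-0.001, 1.0, 0.0, 0.002]
contact_force: [5.3, -1.9, -1.9]
gripper_width: 0.196
grip_force: 69.1
```

move_arm --targets '[[255,[0.5,0,0],0],[255,[0,0.3,0],0],[255,[-0.5,0,0],0],[255,[0,0,0],0],[255,[0,0,0],0]]'

```text
t: 16.32
tool_pos: [0.6464, 0.1107, 0.0457]
ee_rot: [-0.0, 1.0, -0.001, 0.0]
contact_force: [0.3, 2.2, -1.7]
gripper_width: 0.193
grip_force: 69.1
```

move_arm --targets '[[255,[0.5,0,0],0],[255,[0,0.3,0],0],[255,[-0.5,0,0],0],[255,[0,0,0],0],[255,[0,0,0],0]]'

```text
t: 16.95
tool_pos: [0.6463, 0.1131, 0.0458]
ee_rot: [0.0, 1.0, -0.0, -0.0]
contact_force: [-0.0, 0.7, -1.1]
gripper_width: 0.195
grip_force: 69.2
```

The hole is found at y ≈ 0.111–0.113 (x force drops to 0). I push in gradually.

move_arm --targets '[[255,[-0.3,0,0],0],[255,[-0.3,0,0],0],[255,[0,0,0],0],[255,[0,0,0],0]]'

```text
t: 17.45
tool_pos: [0.6405, 0.1132, 0.0458]
ee_rot: [-0.0, 1.0, -0.0, 0.0]
contact_force: [0.1, 0.1, -0.8]
gripper_width: 0.197
grip_force: 69.2
```

move_arm --targets '[[255,[-0.3,0,0],0],[255,[-0.2,0,0],0],[255,[0,0,0],0],[255,[0,0,0],0]]'

```text
t: 17.95
tool_pos: [0.6355, 0.1132, 0.0458]
ee_rot: [-0.0, 1.0, -0.0, 0.0]
contact_force: [0.7, -0.1, -0.9]
gripper_width: 0.196
grip_force: 69.2
```

move_arm --targets '[[255,[-0.4,0,0],0],[255,[-0.4,0,0],0],[255,[0,0,0],0],[255,[0,0,0],0]]'

```text
t: 18.45
tool_pos: [0.6275, 0.1132, 0.0458]
ee_rot: [-0.0, 1.0, -0.0, 0.0]
contact_force: [-0.5, 0.0, -0.4]
gripper_width: 0.199
grip_force: 69.2
```

move_arm --targets '[[255,[-0.4,0,0],0],[255,[-0.4,0,0],0],[255,[0,0,0],0],[255,[0,0,0],0]]'

```text
t: 18.95
tool_pos: [0.6195, 0.1132, 0.0458]
ee_rot: [-0.0, 1.0, -0.0, 0.0]
contact_force: [-0.3, 0.1, 0.5]
gripper_width: 0.196
grip_force: 69.2
```

move_arm --targets '[[255,[-0.15,0,0],0],[255,[0,0,0],0],[255,[0,0,0],0]]'

```text
t: 19.32
tool_pos: [0.618, 0.1132, 0.0457]
ee_rot: [0.0, 1.0, -0.0, 0.0]
contact_force: [0.3, -0.4, -0.7]
gripper_width: 0.201
grip_force: 69.2
```

move_arm --targets '[[255,[-0.15,0,0],0],[255,[0,0,0],0],[255,[0,0,0],0]]'

```text
t: 19.7
tool_pos: [0.6167, 0.1132, 0.0458]
ee_rot: [-0.0, 1.0, -0.0, 0.0]
contact_force: [0.7, -0.3, -0.4]
gripper_width: 0.201
grip_force: 69.2
```

move_arm --targets '[[255,[-0.1,0,0],0],[255,[0,0,0],0],[255,[0,0,0],0]]'

```text
t: 20.08
tool_pos: [0.6161, 0.1133, 0.046]
ee_rot: [-0.0, 1.0, -0.0, 0.001]
contact_force: [3.1, -0.9, -1.0]
gripper_width: 0.194
grip_force: 69.1
```

move_arm --targets '[[255,[-0.1,0,0],0],[255,[0,0,0],0],[255,[0,0,0],0]]'

```text
t: 20.45
tool_pos: [0.615, 0.1133, 0.046]
ee_rot: [-0.0, 1.0, -0.0, 0.001]
contact_force: [5.6, -0.6, -1.1]
gripper_width: 0.196
grip_force: 69.1
```

move_arm --targets '[[255,[0.08,0,0],0],[255,[0,0,-0.1],0],[255,[0,0,-0.05],0],[255,[0,0,0],0],[255,[0,0,0],0]]'

```text
t: 21.08
tool_pos: [0.6154, 0.1132, 0.0444]
ee_rot: [-0.0, 1.0, -0.0, 0.0]
contact_force: [4.3, -0.2, 1.5]
gripper_width: 0.197
grip_force: 69.4
```

move_arm --targets '[[100,[0,0,0],0],[100,[0,0,0],0],[100,[0,0,0],0],[100,[0,0,0],0],[100,[0,0,0],0]]'

```text
t: 21.7
tool_pos: [0.6151, 0.1131, 0.0441]
ee_rot: [0.0, 1.0, -0.0, -0.0]
contact_force: [-0.1, -0.1, -0.8]
gripper_width: 0.605
grip_force: 0.0
```

move_arm --targets '[[100,[0,0,2],0],[100,[0,0,4],0],[100,[0,0,5],0],[100,[3,0,5],0],[100,[5,0,2],0],[100,[5,2,0],0],[100,[5,4,0],0],[100,[0,6,0],0],[100,[0,6,0],0],[100,[0,6,0],0],[100,[0,0,0],0]]'

```text
t: 23.08
tool_pos: [0.7922, 0.3582, 0.2207]
ee_rot: [0.0, 1.0, 0.003, -0.002]
contact_force: [-0.1, -0.9, -1.1]
gripper_width: 0.604
grip_force: 0.0
```

```bash
python3 - <<'E'
from h import *
p=capture("top"); X=cloud(p); im=p["img"]; q=capture("scene")
save("both4.png",np.hstack([cv2.resize(im[110:290,140:290],None,fx=3,fy=3),cv2.resize(q["img"][150:330,130:280],None,fx=2,fy=3)]))
W=X.reshape(-1,3)*1000
k=(W[:,0]>570)&(W[:,0]<680)&(abs(W[:,1]-113)<30)&(W[:,2]>12); P=W[k]
for a in range(570,680,8):
    c=P[(P[:,0]>=a)&(P[:,0]<a+8)]
    if len(c): print(a,len(c),np.median(c,0).round(1),c[:,1].min().round(1),c[:,1].max().round(1),c[:,2].max().round(1))
print("end x",np.percentile(P[:,0],[98,100]))
o=get_obs();print(o["t"],o["tool_pos"])
E
```

```text
570 33 [573.8 113.1  59.8] 104.6 122.6 63.6
578 30 [582.3 113.   56.8] 104.9 123.1 62.8
586 34 [589.5 113.4  57.5] 104.9 123.6 62.5
594 31 [597.7 110.7  61.8] 104.4 122.3 72.3
602 35 [606.2 111.7  63.3] 104.4 122.8 68.0
610 34 [613.6 111.7  62.7] 104.1 121.3 67.2
618 30 [622.3 111.8  61.5] 104.3 121.3 67.9
626 36 [629.6 112.5  61.2] 104.4 121.5 65.9
634 20 [636.1 112.2  59.4] 104.5 121.9 64.0
end x [637.74917015 638.57547294]
23.175 [0.79357289 0.35311529 0.22284993]
```

View pics/both4.png

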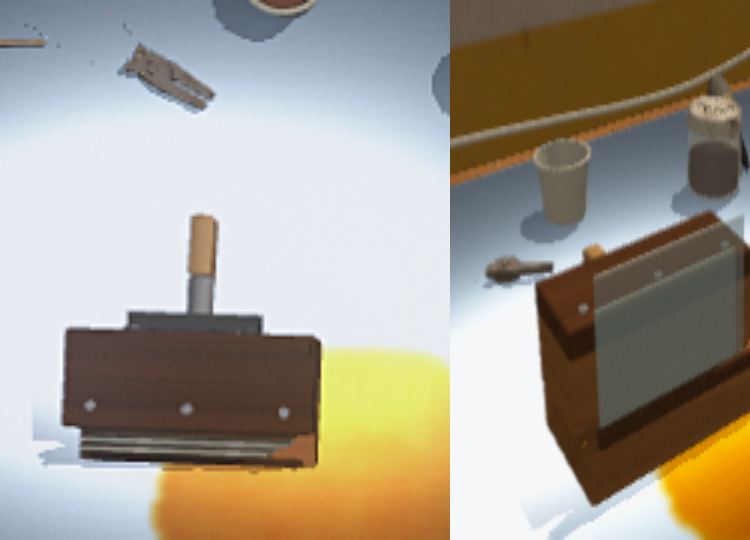

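The picture shows the pin's handle sticking out of the window under the hood at (202,245), sagging slightly. Its end is at x = 0.638; fully home predicts about 0.639. The clamp is undisturbed, the jars weren't approached, and the gripper is clear. I'm handing in.

```bash
python3 -c "
from cell import *
print(close_job())"
```

```text
the job is handed in; nothing more can be done
None
```

The lock pin is fully home in the strip's hole at about y = 0.113 m and released there, its handle drooping about 5°; the highest push read was 6.7 N, the last picture shows the clamp undisturbed with the gripper clear, I steered clear of the jars and the bottle but did not re-measure them, and the job was handed in at about 23 s with no verdict returned.

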